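Lay out the tasting board

TASK

Lay out the tasting board for the customers: lay the cut piece of focaccia in the big rectangular recess and put the clear cover over it, its foot fully down in the same recess. Behind it, as you see the board, stand the jam (the shorter jar) in the left round recess, the honey (the taller jar) in the right one, and the biscuit carton that stands by the jars upright in the recess between them, square with the board. Set everything down gently, topple nothing, and leave the bell and the payment terminal where they are.

Things in the scene. Friction and masses are not known exactly. Their poses are not given: they have to be found in the camera images.
- tasting_board: Fixed oak board with dark ends, 230 (x) x 330 (y) x 20 mm high. Origin: centre of underside; +x to its back, away from the robot, +y to its left end. Four recesses, floors 13 mm above the origin, 7 mm deep: rectangle 112 (x) x 168 (y) mm centred at x -50, y 0; two round, 74 mm across, at x 66, y 95 (left) and x 66, y -95 (right); small rectangle 56 (x) x 76 (y) mm at x 66, y 0.
- bread: Cut piece of focaccia, loose, 64 (x) x 118 (y) mm, 49 mm high with an uneven top, 0.1 kg. Origin: centre of its underside. Grip it across its 64 mm (x).
- cover: Clear rectangular hood, open below, dark wooden frame round its foot: 100 (x) x 155 (y) mm outside, 89 x 144 mm inside, 67 mm high inside, roof top at 72 mm, about 0.3 kg. On the roof a dark wooden grip 20 mm thick (x), 70 mm long (y), 32 mm high. Origin: centre of its lower edge; it starts standing on the worktop.
- jam: Jam jar, the shorter jar: body 60 mm in diameter, 86 mm high, lid 56 mm in diameter, about 0.36 kg. Origin: centre of its underside, z up.
- honey: Honey jar, the taller jar: body 60 mm in diameter, 100 mm high, lid 65 mm in diameter and 12 mm deep, about 0.44 kg. Origin: centre of its underside, z up.
- carton: Small upright biscuit carton, 42 (x) x 62 (y) x 110 mm high, 0.14 kg, standing in a row with the two jars at the robot's right (not one of the cartons against the back edge of the counter). Origin: centre of its underside. Grip it across its 42 mm.
- bell: Counter bell, 80 mm in diameter, 60 mm high; leave alone. Origin: centre of the underside.
- terminal: Grey payment terminal, 172 x 72 x 38 mm, lying at the right; leave alone. Origin: centre of the underside.
There are look-alikes about, which are no part of the job. Leave any blue or purple look-alike of the carton alone.

How it is judged:
At the end, for the whole second after the job is handed in: All upright, at rest, released, on the recess floors (4 mm): bread under the cover; cover centred in the big recess within 10 mm, square within 0.15 rad; jam in the left and honey in the right round recess, carton in the small one, within 10 mm, carton square within 0.25 rad (x of bread in the frame of tasting_board between -0.075 and -0.025 m and y of bread in the frame of tasting_board between -0.025 and 0.025 m and z of bread in the frame of tasting_board between 0.008 and 0.018 m and angle between bread's own z axis and vertical below 0.12 rad and linear speed of each of bread, cover, jam, honey, carton below 0.02 m/s and x of cover in the frame of tasting_board between -0.06 and -0.04 m and y of cover in the frame of tasting_board between -0.01 and 0.01 m and z of cover in the frame of tasting_board between 0.009 and 0.017 m and angle between cover's own z axis and vertical below 0.06 rad and angle between the y axis of cover and the y axis of tasting_board, either way round below 0.15 rad and x of jam in the frame of tasting_board between 0.056 and 0.076 m and y of jam in the frame of tasting_board between 0.085 and 0.105 m and z of jam in the frame of tasting_board between 0.009 and 0.017 m and angle between each of jam, honey's own z axis and vertical below 0.08 rad and x of honey in the frame of tasting_board between 0.056 and 0.076 m and y of honey in the frame of tasting_board between -0.105 and -0.085 m and z of honey in the frame of tasting_board between 0.009 and 0.017 m and x of carton in the frame of tasting_board between 0.056 and 0.076 m and y of carton in the frame of tasting_board between -0.01 and 0.01 m and z of carton in the frame of tasting_board between 0.009 and 0.017 m and angle between carton's own z axis and vertical below 0.1 rad and angle between the y axis of carton and the y axis of tasting_board, either way round below 0.25 rad); the robot touches nothing.
It fails at once if bell or payment terminal is pushed away (more than 25 mm) (distance of any of bell, terminal from where it was at the start of the episode above 0.025 m).
It fails at once if a jar, the cover, the bread or the carton is toppled (angle between any of jam, honey, cover, bread, carton's own z axis and vertical above 0.7 rad).
It fails at once if a jar or the cover is dropped instead of set down (falls free faster than 0.45 m/s) ((contact force between jam and the fingers below 0.01 N and linear speed of jam above 0.45 m/s) or (contact force between honey and the fingers below 0.01 N and linear speed of honey above 0.45 m/s) or (contact force between cover and the fingers below 0.01 N and linear speed of cover above 0.45 m/s)).
It also fails if it takes over 128 s, if anything falls off the work surface, if the arm or the gripper's body presses on something with over 40 N, if the wrist force passes 120 N, or if a joint passes its speed limit or range.

ROBOT

A 6-joint arm with a two-finger parallel gripper is mounted at the origin on a cart in front of the work surface, level with it; the furniture and walls round the work are solid. World frame = base frame: x ahead of the robot, y to its left, z up, the work surface at z = 0. Lengths are in m, angles in rad, forces in N, time in s.
With the tool pointing down it reaches from about 0.425 to 1.125 m from the base axis. Payload 14.9 kg.
Tool frame: the origin (TCP) lies midway between the tips of the shut fingers; the grasp point (between the pads) lies 19 mm behind it; x points along the fingers, y is the direction in which the jaws open and shut, and the axes are right-handed (so a half turn about x gives the same grasp; the last joint's range is limited). The gripper opens to 91 mm and grips with 3 to 60 N. Pads are 32 mm wide; open, the fingers measure 118 mm over their backs; the gripper's body (76 mm by 178 mm) begins 60 mm behind the grasp point.
Start: joints at [-1.329, 0.379, 1.734, -0, 1.028, -0.033], TCP at [0.19, -0.674, 0.214] pointing down, gripper open.
Joint ranges: [-2.77, 2.77], [-0.74, 2.19], [0, 2.66], [-1.06, 4.2], [0.31, 2.87], [-3.08, 3.08]. Speed limits (rad/s): [1.89, 1.89, 2.39, 3.14, 3.14, 3.14].

INTERFACE

Orientations are given as a rotation vector (axis times angle).
In Python, from workcell import robot, viewer, ticket gives the robot as it stands. Calls block until the motion is done:
- robot.goto(position, orientation): joint-space move of the TCP to a pose.
- robot.movel(position, speed=0.15, rot=None): straight line of the TCP; rot=None keeps the orientation; speed is the mean speed in m/s.
- robot.movej(angles): joint-space move.
- robot.set_gripper(opening, grip_force=None): finger opening in m; grip_force is the grip in N (None keeps the last); returns when the fingers have stopped.
- robot.wait(seconds).
- robot.solve_ik(position, orientation): joint angles nearest the present ones, or None.
- robot.get_obs(): the state.
- viewer.grab_frame(name): name is "scene" or "top" or "wrist"; returns a dict with "img" (400x640x3 uint8, red, green, blue), "depth" (400x640 float32, m along the optical axis (not along the pixel's ray), 0 where there is no reading), "fx", "fy", "cx", "cy" (pixels), "eye" and "attitude" of the camera in the world. Camera axes: x right, y up, looking along -z (the intrinsics and any distortion apply to the point x, -y, -z); pixel columns grow to the right and rows downward; lengths in m; the calibration is good to about 2 mm. The wrist camera is an equidistant fisheye: a pixel r from the principal point sees the ray r / f radians off the axis. A picture is of the moment at which its call begins.
A pose or a line that the arm cannot do raises robot.PlanningError and nothing moves.
- ticket.finish_job(): hands the job in, once; it reports no verdict.
The state is a dict: "time": time; "q": joint angles; "dq": joint speeds; "joint_efforts": joint torques, N m; "tcp_pos": TCP position; "eef_rot": TCP orientation; "contact_force": force on the tool from outside, world axes, zero at the start; "moment": the same for the moment, N m; "opening": finger opening in m.
Only numpy, scipy, OpenCV 4.12 (cv2) and the standard library are available. Lean on these libraries where they do the work, as an engineer would, in place of code of your own. Each camera call takes 0.05 s, during which the arm holds its last target.

## Working session

There is one attempt and no reset: what is moved stays moved. The work goes in short steps, each a Python script; the robot and the scene stay as the last script left them, time stands still between calls to the robot, and variables do not carry over. Pictures are saved under pics/ and viewed, and the job is handed in when it is done.

```bash
ls; mkdir -p pics; python3 - <<'E'
from workcell import robot, viewer
import cv2,numpy as np
o=robot.get_obs();print({k:np.round(v,3) for k,v in o.items()})
for n in ("scene","top","wrist"):
    f=viewer.grab_frame(n);cv2.imwrite(f"pics/{n}0.png",f["img"][:,:,::-1]);np.savez(f"{n}0.npz",**f)
    print(n,f["fx"],f["fy"],f["cx"],f["cy"],f["eye"],np.round(f["attitude"],4), [k for k in f])
E
```

```text
pics
{'time': np.float64(0.0), 'q': array([-1.329,  0.379,  1.735, -0.   ,  1.028, -0.033]), 'dq': array([-0.   , -0.   ,  0.   , -0.002, -0.   ,  0.   ]), 'joint_efforts': array([-1.0000e-03, -7.6372e+01, -4.3437e+01,  6.5000e-02,  4.2000e-02,
       -0.0000e+00]), 'tcp_pos': array([ 0.19 , -0.673,  0.213]), 'eef_rot': array([ 2.075,  0.288, -2.075]), 'contact_force': array([-0.476,  0.549, -0.531]), 'moment': array([-0.016, -0.007,  0.017]), 'opening': np.float64(0.091)}
scene 466.4096131409588 466.4096131409588 317.9786306946301 210.16050315750311 [0.04107307 0.79422763 0.99990678] [ 0.2829 -1.0448 -2.4672] ['img', 'depth', 'fx', 'fy', 'cx', 'cy', 'eye', 'attitude']
top 388.80731588281554 388.80731588281554 321.020969807701 201.13262626658636 [ 0.41630037 -0.07771848  1.41883264] [ 0.0535 -0.0527 -1.5484] ['img', 'depth', 'fx', 'fy', 'cx', 'cy', 'eye', 'attitude']
wrist 309.70691628693146 309.70691628693146 320.8584819141009 199.22014248350303 [ 0.26770243 -0.65169784  0.3837358 ] [-0.2476  0.1891 -1.2864] ['img', 'depth', 'fx', 'fy', 'cx', 'cy', 'eye', 'attitude']
```

View pics/scene0.png

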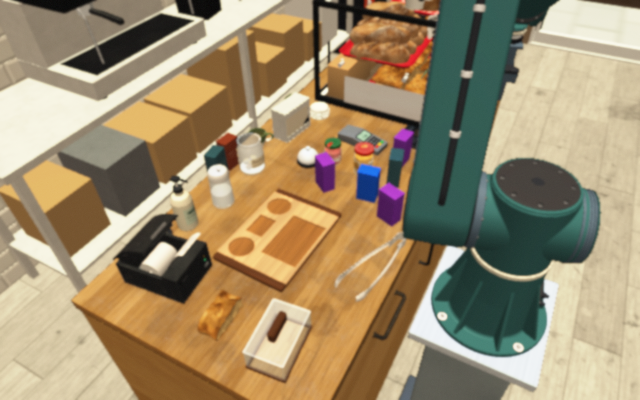

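View pics/top0.png

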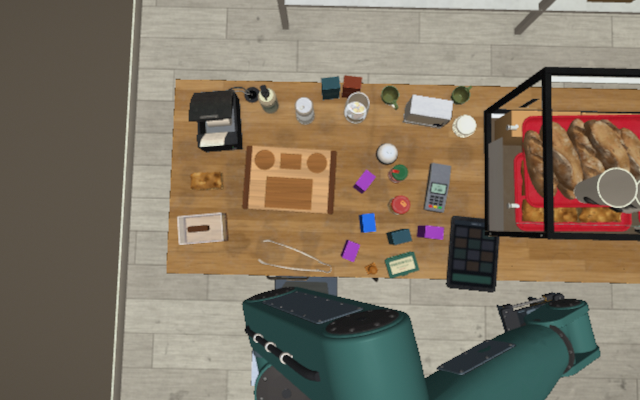

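View pics/wrist0.png

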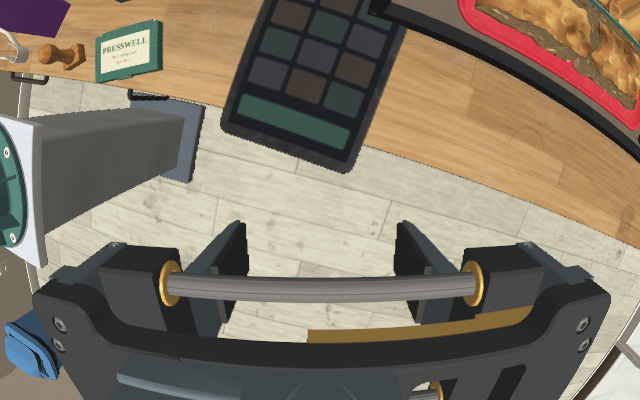

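```bash
cat > h.py <<'E'
import numpy as np,cv2
from scipy.spatial.transform import Rotation as R
def pts(f):
    d=f["depth"];v,u=np.mgrid[0:d.shape[0],0:d.shape[1]]
    x=(u-f["cx"])/f["fx"]*d;y=-(v-f["cy"])/f["fy"]*d
    P=np.stack([x,y,-d],-1)@R.from_rotvec(f["attitude"]).as_matrix().T+f["eye"]
    P[d==0]=np.nan
    return P
E
python3 - <<'E'
from h import *
for n in("top","scene"):
    f=np.load(n+"0.npz");P=pts(f);z=P[...,2]
    np.save(n+"P.npy",P)
    img=f["img"][:,:,::-1]
    for nm,(r0,r1,c0,c1) in ({"L":(130,290,165,345),"R":(130,290,330,490)} if n=="top" else {"A":(100,280,210,450),"B":(180,390,190,430)}).items():
        s=3 if n=="top" else 2.8
        s=min(800/(c1-c0),600/(r1-r0))
        cv2.imwrite(f"pics/{n}{nm}.png",cv2.resize(img[r0:r1,c0:c1],None,fx=s,fy=s,interpolation=cv2.INTER_CUBIC))
f=np.load("top0.npz");P=np.load("topP.npy")
for nm,(u,v) in dict(bread=(207,181),cover=(201,228),coverroof=(215,228),brdL=(255,190),floor=(290,192),table=(350,210),jam=(399,173),honey=(401,204),carton=(400,237),blue=(368,223),pur=(364,181),pur2=(350,250),pur3=(431,232),bell=(387,154),term=(438,187),white=(465,127)).items():
    print(nm,np.round(P[v,u],3))
E
```

```text
bread [0.572 0.33  0.048]
cover [0.406 0.328 0.1  ]
coverroof [0.407 0.287 0.075]
brdL [0.546 0.163 0.024]
floor [0.542 0.037 0.014]
table [ 0.483 -0.183 -0.002]
jam [ 0.61  -0.343  0.087]
honey [ 0.502 -0.348  0.1  ]
carton [ 0.39  -0.344  0.11 ]
blue [ 0.435 -0.235  0.111]
pur [ 0.577 -0.22   0.11 ]
pur2 [ 0.344 -0.176  0.116]
pur3 [ 0.409 -0.447  0.11 ]
bell [ 0.684 -0.308  0.044]
term [ 0.57  -0.492  0.038]
white [ 0.791 -0.591  0.033]
```

View pics/topL.png

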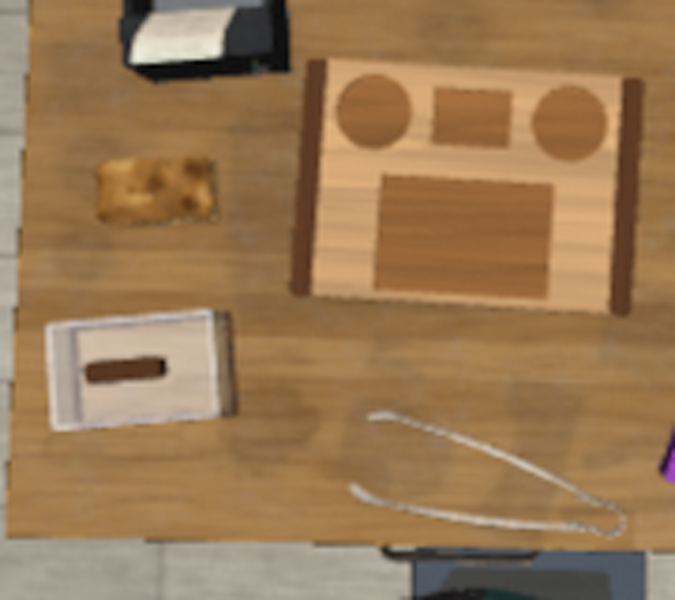

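View pics/topR.png

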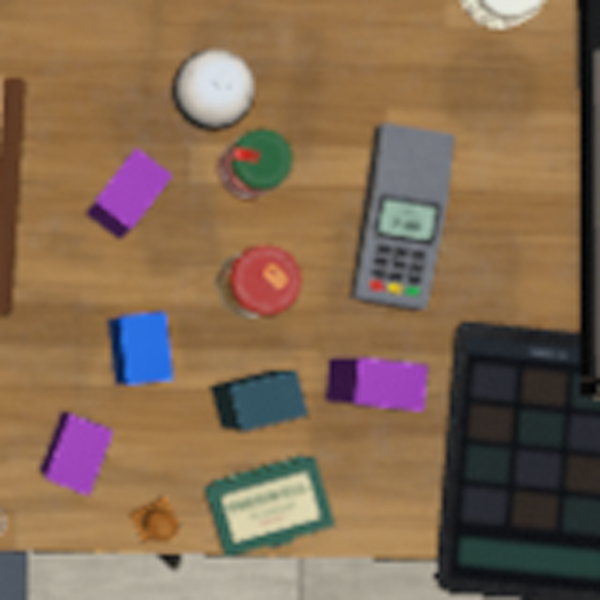

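View pics/sceneA.png

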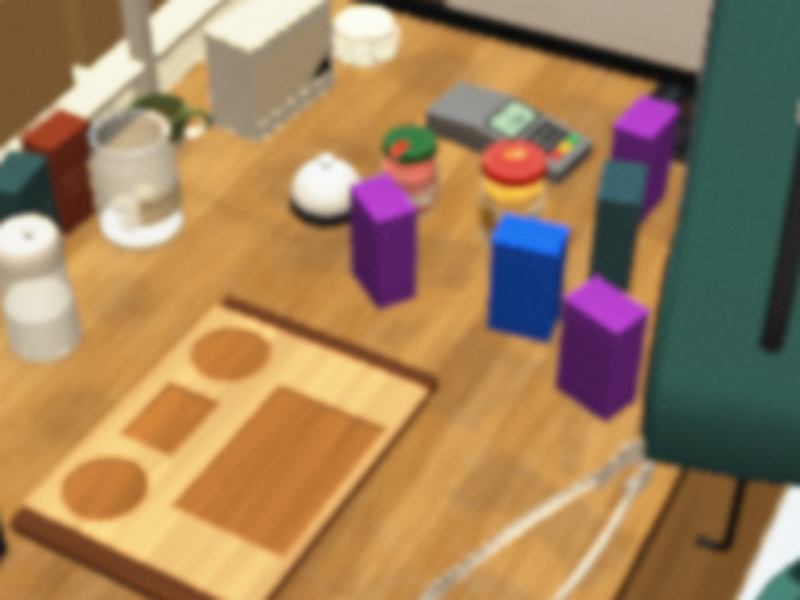

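```bash
cat >> h.py <<'E'
def ray(f,uv,z,fish=False):
    uv=np.atleast_2d(np.asarray(uv,float))
    x=(uv[:,0]-f["cx"])/f["fx"];y=(uv[:,1]-f["cy"])/f["fy"]
    if fish:
        r=np.hypot(x,y)+1e-12;d=np.stack([np.sin(r)*x/r,-np.sin(r)*y/r,-np.cos(r)],-1)
    else: d=np.stack([x,-y,-np.ones_like(x)],-1)
    d=R.from_rotvec(f["attitude"]).apply(d)
    t=(z-f["eye"][2])/d[:,2]
    return f["eye"]+t[:,None]*d
def proj(f,p,fish=False):
    c=(np.atleast_2d(p)-f["eye"])@R.from_rotvec(f["attitude"]).as_matrix()
    if fish:
        r=np.hypot(c[:,0],c[:,1]);th=np.arctan2(r,-c[:,2]);x=c[:,0]/r*th;y=-c[:,1]/r*th
    else: x=c[:,0]/-c[:,2];y=-c[:,1]/-c[:,2]
    return np.stack([x*f["fx"]+f["cx"],y*f["fy"]+f["cy"]],-1)
def rect(p):
    (c,s,a)=cv2.minAreaRect(np.asarray(p[:,:2]*1000,np.float32))
    return np.round(c,1),np.round(s,1),round(a,1)
def blob(m,roi):
    r0,r1,c0,c1=roi;mm=np.zeros(m.shape,np.uint8);mm[r0:r1,c0:c1]=m[r0:r1,c0:c1]
    n,l,s,c=cv2.connectedComponentsWithStats(mm);i=1+np.argmax(s[1:,4])
    return l==i
def hollow(m):
    cs,_=cv2.findContours(m.astype(np.uint8),cv2.RETR_EXTERNAL,cv2.CHAIN_APPROX_NONE)
    c=max(cs,key=cv2.contourArea)
    return c[:,0,:]
E
python3 - <<'E'
from h import *
f=dict(np.load("top0.npz"));P=np.load("topP.npy");z=P[...,2]
hsv=cv2.cvtColor(f["img"],cv2.COLOR_RGB2HSV).astype(int);H,S,V=hsv[...,0],hsv[...,1],hsv[...,2]
f["img"]=f["img"].astype(int)
def show(n,m,zz):
    v,u=np.nonzero(m);p=ray(f,np.c_[u,v],zz)
    print(n,m.sum(),"cent",np.round(p.mean(0)*1000,1),rect(p), "zmed",np.round(np.nanmedian(z[m])*1000,1))
show("board",blob((z>.014)&(z<.03)|((z>.008)&(z<.03)),(135,225,235,345)),.02)
show("bread",blob((z>.02),(165,198,180,230)),.045)
show("coverroof",blob((z>.066)&(z<.082),(205,250,170,235)),.072)
show("grip",blob((z>.09),(205,250,170,235)),.104)
show("jam",blob((z>.079),(155,185,385,415)),.086)
show("honey",blob((z>.092),(190,218,388,415)),.1)
show("carton",blob((z>.1),(225,248,380,414)),.11)
show("bell",blob((z>.012),(140,168,370,400)),.03)
print(hsv[173,401],hsv[204,402],hsv[237,404],hsv[192,290],hsv[165,262],hsv[155,300])
for n,roi,zz in (("bigrec",(170,215,255,325),.013),("Lrec",(145,172,250,278),.013),("Rrec",(145,175,303,332),.013),("Srec",(148,172,276,305),.013)):
    show(n,blob((S>0)&(V<175)&(V>110),roi),zz)
E
```

```text
board 5576 cent [587.4  39.1  20. ] (array([587.9,  37.4]), array([331.5, 231.8]), 87.6) zmed 17.2
bread 509 cent [574.4 334.2  45. ] (array([574.4, 334.4]), array([ 61.2, 106.7]), 2.2) zmed 38.6
coverroof 1144 cent [403.6 338.   72. ] (array([403.9, 338.7]), array([ 98.8, 155.5]), 6.2) zmed 71.7
grip 121 cent [403.8 336.8 104. ] (array([404. , 335.2]), array([19.8, 71.5]), 6.4) zmed 102.7
jam 210 cent [ 612.3 -345.7   86. ] (array([ 611.9, -346.6]), array([52.2, 55.4]), 1.2) zmed 85.1
honey 274 cent [ 499.9 -347.8  100. ] (array([ 498.7, -348. ]), array([61.3, 61.4]), 1.2) zmed 98.2
carton 240 cent [ 391.1 -349.2  110. ] (array([ 391.1, -348.9]), array([42. , 62.9]), 15.2) zmed 108.9
bell 327 cent [ 688.4 -311.9   30. ] (array([ 686.5, -312.2]), array([73.1, 68.6]), 0.7) zmed 38.9
[ 70 139 101] [ 13 152 227] [ 99 114  98] [ 14 159 144] [ 14 159 141] [ 15 161 162]
bigrec 1410 cent [539.8  44.5  13. ] (array([539.9,  44.4]), array([167.8, 113.2]), 88.0) zmed 13.0
Lrec 309 cent [659.8 134.8  13. ] (array([659.7, 133.6]), array([70.2, 69.3]), 1.9) zmed 12.8
Rrec 317 cent [652.1 -56.4  13. ] (array([652.8, -56.4]), array([70. , 69.4]), 1.3) zmed 12.5
Srec 313 cent [655.3  38.9  13. ] (array([656. ,  39.2]), array([74.6, 56.6]), 87.4) zmed 12.2
```

```bash
python3 - <<'E'
from h import *
from workcell import robot
o=robot.get_obs();M=R.from_rotvec(o["eef_rot"]).as_matrix();print(np.round(M,3))
f=dict(np.load("top0.npz"));P=np.load("topP.npy")
for u,v in ((197,145),(210,148),(225,148),(235,148),(210,140),(215,125),(401,265),(401,257),(372,268),(265,95),(305,105),(390,95)): print(u,v,np.round(P[v,u],3))
def yawrot(a): # jaws along (cos a, sin a), tool x down
    y=np.array([np.cos(a),np.sin(a),0]);x=np.array([0,0,-1.]);z=np.cross(x,y)
    return R.from_matrix(np.c_[x,y,z]).as_rotvec()
import math
for nm,(x,y,z,a) in dict(bread=(.574,.334,.02,.038),cov=(.404,.337,.08,.108),carton=(.391,-.349,.05,.265),jam=(.612,-.346,.04,1.57),honey=(.499,-.348,.04,1.57),Pbig=(.54,.044,.1,-.04),PL=(.66,.134,.06,-.04),PR=(.652,-.056,.06,-.04),PS=(.656,.039,.06,-.04)).items():
  for k in (0,math.pi):
    q=robot.solve_ik([x,y,z],yawrot(a+k));print(nm,k>0,None if q is None else np.round(q,2))
# overlay
img=f["img"][:,:,::-1].copy();img=cv2.resize(img,None,fx=4,fy=4,interpolation=cv2.INTER_CUBIC)
def B(x,y,z):
    c,s=np.cos(-.04),np.sin(-.04);return [.590+c*x-s*y,.0418+s*x+c*y,z]
def poly(p,col):
    q=proj(f,np.array(p));cv2.polylines(img,[np.int32((q+.5)*4-.5)],True,col,1)
poly([B(sx*.115,sy*.165,.02) for sx,sy in((1,1),(1,-1),(-1,-1),(-1,1))],(255,0,0))
poly([B(-.05+sx*.056,sy*.084,.02) for sx,sy in((1,1),(1,-1),(-1,-1),(-1,1))],(0,255,0))
for y in(.095,-.095): poly([B(.066+.037*np.cos(t),y+.037*np.sin(t),.02) for t in np.linspace(0,6.28,40)],(0,255,0))
cv2.imwrite("pics/ov.png",img[540:920,920:1400])
E
```

```text
[[-0.     0.271 -0.962]
 [ 0.001 -0.962 -0.271]
 [-1.    -0.001 -0.   ]]
197 145 [0.71  0.386 0.   ]
210 148 [0.686 0.318 0.07 ]
225 148 [0.691 0.27  0.051]
235 148 [0.695 0.237 0.039]
210 140 [0.696 0.294 0.153]
215 125 [0.773 0.308 0.054]
401 265 [ 0.289 -0.366  0.018]
401 257 [ 0.317 -0.366  0.017]
372 268 [ 0.283 -0.255  0.081]
265 95 [0.843 0.114 0.178]
305 105 [ 0.827 -0.015  0.132]
390 95 [ 0.912 -0.323  0.008]
bread False [ 0.49  0.59  1.85 -0.    0.7   0.45]
bread True [ 0.49  0.59  1.85 -0.    0.7  -2.69]
cov False [ 0.65  0.32  2.13 -0.    0.69  0.54]
cov True [ 0.65  0.32  2.13 -0.    0.69 -2.6 ]
carton False [-0.77  0.37  2.14 -0.    0.63 -1.04]
carton True [-0.77  0.37  2.14 -0.    0.63  2.1 ]
jam False [-0.55  0.6   1.77 -0.    0.77 -2.12]
jam True [-0.55  0.6   1.77  0.    0.77  1.02]
honey False [-0.65  0.49  1.97 -0.    0.68 -2.22]
honey True [-0.65  0.49  1.97  0.    0.68  0.92]
Pbig False [ 0.04  0.31  2.1  -0.    0.74  0.08]
Pbig True [ 0.04  0.31  2.1  -0.    0.74 -3.06]
PL False [ 0.17  0.54  1.83 -0.    0.77  0.21]
PL True [ 0.17  0.54  1.83 -0.    0.77 -2.94]
PR False [-0.12  0.51  1.87 -0.    0.75 -0.08]
PR True [-0.12  0.51  1.87 -0.    0.75  3.06]
PS False [ 0.02  0.52  1.87 -0.    0.76  0.06]
PS True None
```

View pics/ov.png

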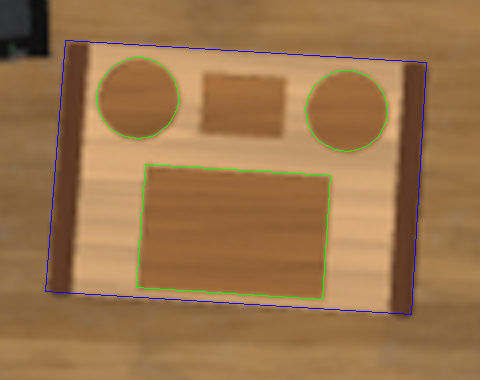

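```bash
cat >> h.py <<'E'
def yawrot(a):
    y=np.array([np.cos(a),np.sin(a),0]);x=np.array([0,0,-1.]);z=np.cross(x,y)
    return R.from_matrix(np.c_[x,y,z]).as_rotvec()
BY=-.040
def B(x,y,z=0):
    c,s=np.cos(BY),np.sin(BY);return np.array([.590+c*x-s*y,.0418+s*x+c*y,z])
E
python3 - <<'E'
from h import *
P=np.load("topP.npy");S=np.load("sceneP.npy")
for A in (P,S):
    a=A.reshape(-1,3);m=(a[:,1]<-.5)&(a[:,1]>-1.0)&(a[:,0]>.2)&(a[:,0]<.8)&(a[:,2]>.08)&(a[:,2]<.6)
    a=a[m];r=np.hypot(a[:,0],a[:,1]);i=np.argsort(r)[:6];print(np.round(a[i],3),np.round(r[i],3))
from workcell import robot
print(robot.get_obs()["time"])
E
```

```text
[[ 0.212 -0.5    0.59 ]
 [ 0.211 -0.501  0.58 ]
 [ 0.212 -0.503  0.581]
 [ 0.212 -0.503  0.589]
 [ 0.213 -0.503  0.593]
 [ 0.212 -0.504  0.584]] [0.543 0.544 0.546 0.546 0.546 0.547]
[[ 0.418 -0.662  0.281]
 [ 0.418 -0.663  0.277]
 [ 0.417 -0.665  0.355]
 [ 0.418 -0.664  0.403]
 [ 0.419 -0.665  0.137]
 [ 0.419 -0.665  0.321]] [0.783 0.784 0.785 0.785 0.785 0.785]
0.15
```

```bash
python3 - <<'E'
from h import *
from workcell import robot,viewer
T=lambda s:print(s,{k:np.round(robot.get_obs()[k],3) for k in("time","tcp_pos","contact_force","opening")})
o=robot.get_obs()
robot.goto([.15,-.53,.23],o["eef_rot"]);T("ret")
robot.goto([.574,.334,.13],yawrot(.038));T("above")
f=viewer.grab_frame("wrist");cv2.imwrite("pics/w1.png",f["img"][:,:,::-1])
q=proj(f,[[.574,.334,.045],[.606,.334,.045],[.542,.334,.045]],True);print(q)
robot.movel([.574,.334,.017],speed=.15);T("down")
robot.set_gripper(.0,grip_force=12);T("grip")
robot.movel([.574,.334,.13],speed=.2);T("up")
E
```

```text
ret {'time': np.float64(0.8), 'tcp_pos': array([ 0.15, -0.53,  0.23]), 'contact_force': array([ 0.718, -0.001,  0.536]), 'opening': np.float64(0.091)}
above {'time': np.float64(4.175), 'tcp_pos': array([0.574, 0.333, 0.13 ]), 'contact_force': array([0.407, 0.16 , 0.754]), 'opening': np.float64(0.091)}
[[321.01201002 203.94238288]
 [357.7597907  205.21077331]
 [284.16251123 202.6259316 ]]
down {'time': np.float64(5.125), 'tcp_pos': array([0.575, 0.334, 0.018]), 'contact_force': array([-0.105,  0.583,  0.201]), 'opening': np.float64(0.091)}
grip {'time': np.float64(5.675), 'tcp_pos': array([0.574, 0.334, 0.017]), 'contact_force': array([ 0.249, -1.82 ,  5.095]), 'opening': np.float64(0.062)}
up {'time': np.float64(6.392), 'tcp_pos': array([0.573, 0.334, 0.129]), 'contact_force': array([-0.575,  0.316, -1.255]), 'opening': np.float64(0.062)}
```

View pics/w1.png

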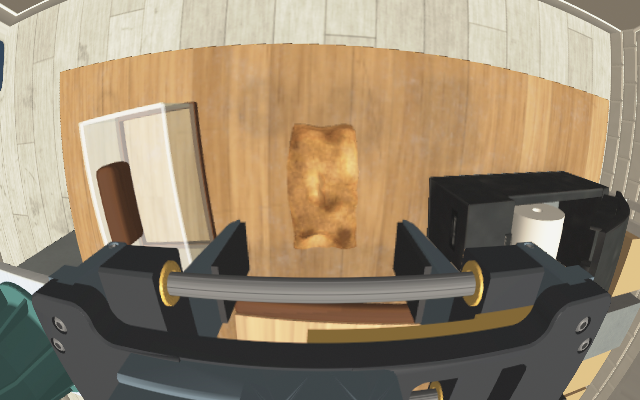

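```bash
python3 - <<'E'
from h import *
from workcell import robot,viewer
f=viewer.grab_frame("wrist");cv2.imwrite("pics/w2.png",f["img"][:,:,::-1])
t=viewer.grab_frame("top");cv2.imwrite("pics/t2.png",cv2.resize(t["img"][130:260,160:300,::-1],None,fx=4,fy=4))
# bread hang: underside z = .112
P=pts(t);z=P[...,2]
m=blob((z>.125)&(z<.175),(150,215,160,250));v,u=np.nonzero(m);print(m.sum(),rect(P[m]))
print(f["eye"],f["attitude"]); np.savez("w2.npz",**f)
for n,p in (("c",[.574,.334]),("far",[.574,.393]),("near",[.574,.275])):
    print(n,[np.round(proj(f,[p+[zz]],True)[0]) for zz in (.112,.15)])
E
```

```text
233 (array([579.3, 303.3]), array([70.7, 37.8]), 3.3)
[0.56994483 0.41480163 0.29915935] [-0.29086386 -0.00435212  0.03767881]
c [array([323., 235.]), array([323., 263.])]
far [array([327., 145.]), array([328., 154.])]
near [array([319., 308.]), array([319., 342.])]
```

View pics/w2.png

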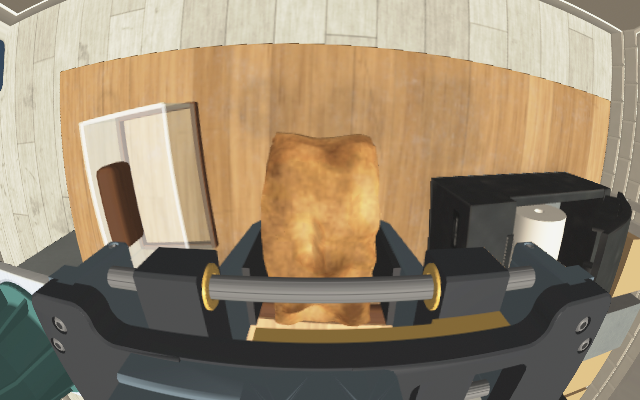

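View pics/t2.png

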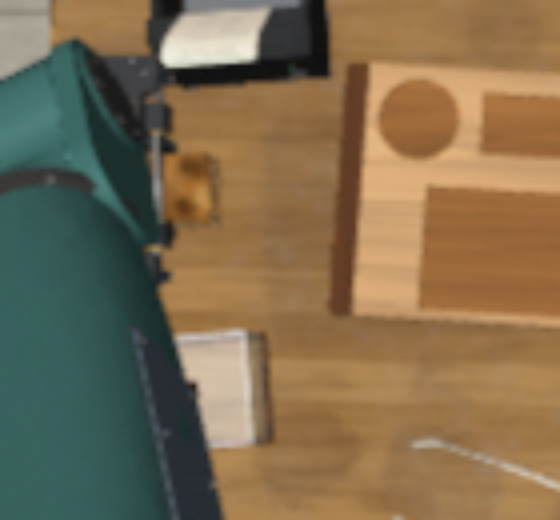

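```bash
python3 - <<'E'
from h import *
from workcell import robot,viewer
T=lambda s:print(s,{k:np.round(robot.get_obs()[k],3) for k in("time","tcp_pos","contact_force","opening")})
p=B(-.05,-.005)
robot.goto([p[0],p[1],.13],yawrot(BY));T("above")
robot.movel([p[0],p[1],.045],speed=.15)
robot.movel([p[0],p[1],.031],speed=.05);T("down")
robot.set_gripper(.088);T("rel")
robot.movel([p[0],p[1],.13],speed=.25)
robot.goto([.404,.337,.22],yawrot(.108));T("cover")
f=viewer.grab_frame("wrist");cv2.imwrite("pics/w3.png",f["img"][:,:,::-1]);np.savez("w3.npz",**f)
t=viewer.grab_frame("top");cv2.imwrite("pics/t3.png",cv2.resize(t["img"][130:260,160:350,::-1],None,fx=4,fy=4))
P=pts(t);z=P[...,2]
m=blob((z>.03)&(z<.08),(160,220,250,330));print(m.sum(),rect(P[m]),B(-.05,0))
E
```

```text
above {'time': np.float64(7.633), 'tcp_pos': array([0.54 , 0.039, 0.13 ]), 'contact_force': array([ 0.656,  0.415, -1.046]), 'opening': np.float64(0.063)}
down {'time': np.float64(8.783), 'tcp_pos': array([0.54 , 0.039, 0.031]), 'contact_force': array([-0.757,  0.559, -1.041]), 'opening': np.float64(0.062)}
rel {'time': np.float64(9.367), 'tcp_pos': array([0.54 , 0.039, 0.031]), 'contact_force': array([-0.69 ,  0.461, -0.574]), 'opening': np.float64(0.088)}
cover {'time': np.float64(11.2), 'tcp_pos': array([0.404, 0.336, 0.219]), 'contact_force': array([ 0.032, -0.238,  0.653]), 'opening': np.float64(0.088)}
523 (array([539.8,  46.2]), array([113. ,  62.1]), 86.8) [0.54003999 0.04379947 0.        ]
```

View pics/t3.png

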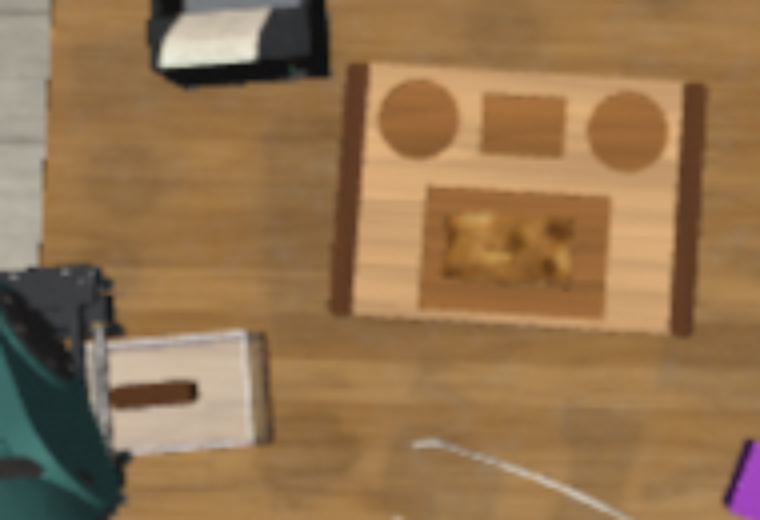

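View pics/w3.png

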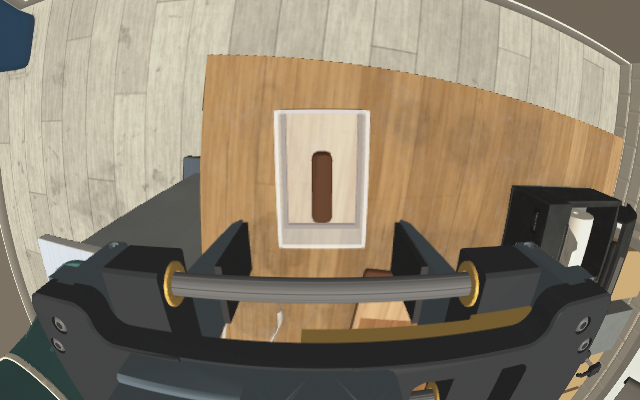

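```bash
python3 - <<'E'
from h import *
f=dict(np.load("w3.npz"))
g=ray(f,[[322,150],[322,223]],.104,True);print(g,g.mean(0))
hsv=cv2.cvtColor(f["img"],cv2.COLOR_RGB2HSV).astype(int)
m=blob((f["img"].max(-1)<120),(140,232,300,345));v,u=np.nonzero(m);p=ray(f,np.c_[u,v],.104,True);print(m.sum(),rect(p))
c=ray(f,[[275,110.5],[369,110.5],[280,247],[365,247]],.072,True);print(c);
c=ray(f,[[275,110.5],[369,110.5]],.072,True);d=ray(f,[[280,247],[365,247]],.0,True);print(d)
# top cam grip only & roof frame colours
t=dict(np.load("top0.npz"));I=t["img"].astype(int)
m=blob((I.max(-1)<130),(215,240,180,215));v,u=np.nonzero(m);print(m.sum(),rect(ray(t,np.c_[u,v],.104)))
E
```

```text
[[0.40014839 0.37944549 0.104     ]
 [0.40792328 0.30774471 0.104     ]] [0.40403584 0.3435951  0.104     ]
1373 (array([403.3, 343.6]), array([18.6, 70.2]), 6.6)
[[0.34864281 0.4112986  0.072     ]
 [0.44389985 0.42160341 0.072     ]
 [0.36498182 0.2609981  0.072     ]
 [0.46129998 0.27131767 0.072     ]]
[[0.35812879 0.22562867 0.        ]
 [0.47627667 0.23828708 0.        ]]
118 (array([405.5, 336.8]), array([18.3, 73.9]), 6.4)
```

```bash
python3 - <<'E'
from h import *
from workcell import robot,viewer
robot.goto([.59,-.02,.35],yawrot(BY))
f=viewer.grab_frame("wrist");cv2.imwrite("pics/w4.png",f["img"][:,:,::-1]);np.savez("w4.npz",**f)
t=viewer.grab_frame("top");np.savez("t4.npz",**t)
print(robot.get_obs()["tcp_pos"],robot.get_obs()["time"],f["eye"])
img=cv2.resize(f["img"][:,:,::-1],None,fx=2,fy=2,interpolation=cv2.INTER_CUBIC)
def poly(p,col):
    q=proj(f,np.array(p),True);cv2.polylines(img,[np.int32((q+.5)*2-.5)],True,col,1)
poly([B(sx*.115,sy*.165,.02) for sx,sy in((1,1),(1,-1),(-1,-1),(-1,1))],(255,0,0))
poly([B(-.05+sx*.056,sy*.084,.02) for sx,sy in((1,1),(1,-1),(-1,-1),(-1,1))],(0,255,0))
for y in(.095,-.095): poly([B(.066+.037*np.cos(t),y+.037*np.sin(t),.02) for t in np.linspace(0,6.28,40)],(0,255,0))
cv2.imwrite("pics/ov4.png",img[60:600,250:1050])
E
```

```text
[ 0.58978812 -0.0190607   0.34962745] 12.9583 [0.59255577 0.06181891 0.51992323]
```

View pics/ov4.png

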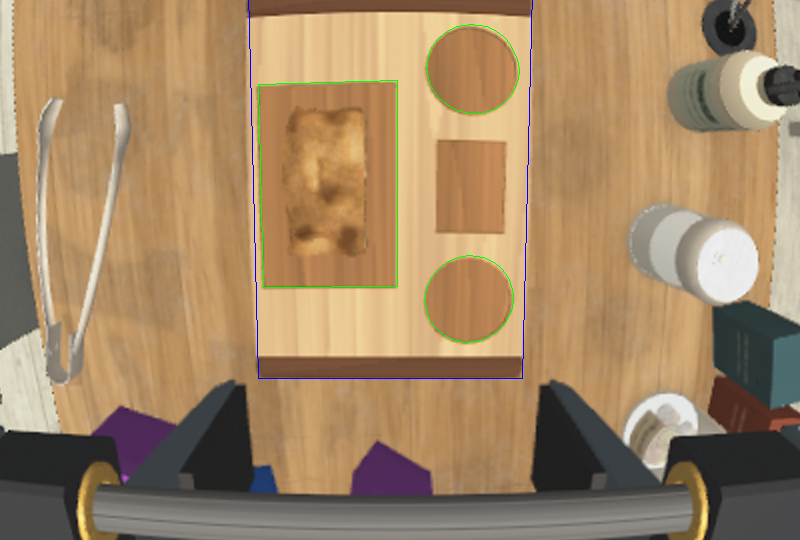

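```bash
cat >> h.py <<'E'
def lower(robot,p,z0,z1,step=.002,fmax=8,speed=.03):
    z=z0;b=robot.get_obs()["contact_force"][2]
    while z>z1+1e-6:
        z=max(z1,z-step);robot.movel([p[0],p[1],z],speed=speed)
        fz=robot.get_obs()["contact_force"][2]-b
        if abs(fz)>fmax: print("contact at",round(z,4),round(fz,1));break
    return z
E
python3 - <<'E'
from h import *
from workcell import robot,viewer
T=lambda s:print(s,{k:np.round(robot.get_obs()[k],3) for k in("time","tcp_pos","contact_force","opening")})
c=[.404,.342]
robot.goto([*c,.17],yawrot(.112))
robot.set_gripper(.06)
robot.movel([*c,.078],speed=.12);T("down")
robot.set_gripper(.0,grip_force=25);T("grip")
robot.movel([*c,.088],speed=.05);T("lift")
robot.movel([*c,.20],speed=.2);T("up")
f=viewer.grab_frame("wrist");cv2.imwrite("pics/w5.png",f["img"][:,:,::-1]);np.savez("w5.npz",**f)
E
```

```text
down {'time': np.float64(16.117), 'tcp_pos': array([0.404, 0.342, 0.079]), 'contact_force': array([0.377, 0.305, 0.411]), 'opening': np.float64(0.06)}
grip {'time': np.float64(16.808), 'tcp_pos': array([0.404, 0.342, 0.078]), 'contact_force': array([0.158, 0.35 , 0.303]), 'opening': np.float64(0.02)}
lift {'time': np.float64(17.158), 'tcp_pos': array([0.404, 0.342, 0.088]), 'contact_force': array([ 0.014,  0.25 , -2.846]), 'opening': np.float64(0.02)}
up {'time': np.float64(17.867), 'tcp_pos': array([0.403, 0.342, 0.199]), 'contact_force': array([-0.966,  0.15 , -2.417]), 'opening': np.float64(0.019)}
```

View pics/w5.png

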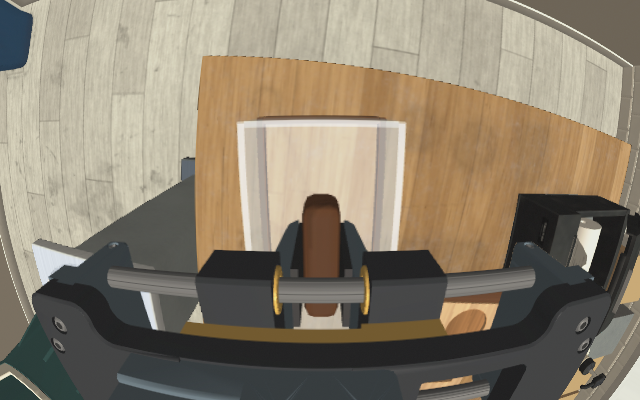

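```bash
python3 - <<'E'
from h import *
f=dict(np.load("w5.npz"))
g=ray(f,[[321,194.5],[321,197]],.225,True);print("grip far end (want y 0.342+0.035*cos)",g, .342+.0348)
e=ray(f,[[238,122],[404,122]],.193,True);print(e,e.mean(0)[1]-.342)
e=ray(f,[[260,117],[385,117]],.121,True);print("foot",e,e.mean(0)[1]-.342)
E
```

```text
grip far end (want y 0.342+0.035*cos) [[0.39856664 0.38175061 0.225     ]
 [0.39870742 0.38049783 0.225     ]] 0.3768
[[0.34709717 0.41073391 0.193     ]
 [0.44228839 0.42142854 0.193     ]] 0.0740812271362547
foot [[0.34593342 0.41141059 0.121     ]
 [0.44566797 0.42270292 0.121     ]] 0.07505675221988456
```

```bash
python3 - <<'E'
from h import *
from workcell import robot,viewer
T=lambda s:print(s,{k:np.round(robot.get_obs()[k],3) for k in("time","tcp_pos","contact_force","opening")})
p=B(-.05,-.001)
robot.goto([p[0],p[1],.20],yawrot(BY))
robot.movel([p[0],p[1],.108],speed=.12);T("above")
z=lower(robot,p,.108,.089,step=.003);T("down")
f=viewer.grab_frame("top");cv2.imwrite("pics/t6.png",cv2.resize(f["img"][130:260,200:390,::-1],None,fx=4,fy=4))
f=viewer.grab_frame("scene");cv2.imwrite("pics/s6.png",cv2.resize(f["img"][150:320,200:400,::-1],None,fx=3.5,fy=3.5))
E
```

```text
above {'time': np.float64(20.075), 'tcp_pos': array([0.54 , 0.043, 0.109]), 'contact_force': array([-0.076, -0.465, -2.547]), 'opening': np.float64(0.02)}
contact at 0.089 23.8
down {'time': np.float64(21.825), 'tcp_pos': array([0.54 , 0.043, 0.09 ]), 'contact_force': array([-7.984, -0.594, 21.246]), 'opening': np.float64(0.02)}
```

View pics/s6.png

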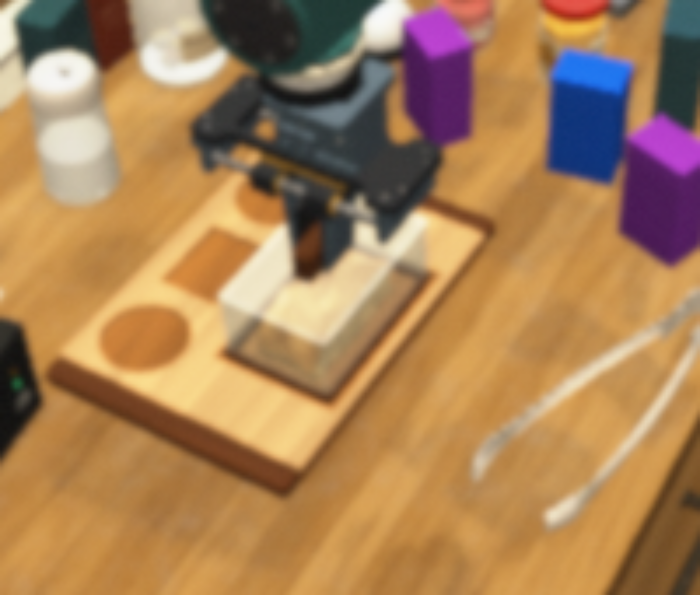

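```bash
python3 - <<'E'
from h import *
from workcell import robot,viewer
T=lambda s:print(s,{k:np.round(robot.get_obs()[k],3) for k in("time","tcp_pos","contact_force","opening")})
p=B(-.05,-.001)
robot.movel([p[0],p[1],.0905],speed=.05)
robot.set_gripper(.05);T("rel")
robot.movel([p[0],p[1],.18],speed=.2)
robot.goto([.43,-.33,.33],yawrot(-1.57));T("view")
f=viewer.grab_frame("wrist");cv2.imwrite("pics/w7.png",f["img"][:,:,::-1]);np.savez("w7.npz",**f)
f=viewer.grab_frame("top");cv2.imwrite("pics/t7.png",cv2.resize(f["img"][130:260,200:390,::-1],None,fx=4,fy=4));np.savez("t7.npz",**f)
f=viewer.grab_frame("scene");cv2.imwrite("pics/s7.png",cv2.resize(f["img"][150:320,200:400,::-1],None,fx=3.5,fy=3.5))
E
```

```text
rel {'time': np.float64(22.808), 'tcp_pos': array([0.54 , 0.043, 0.09 ]), 'contact_force': array([ 0.265, -0.441,  0.122]), 'opening': np.float64(0.05)}
view {'time': np.float64(24.95), 'tcp_pos': array([ 0.43 , -0.329,  0.329]), 'contact_force': array([-0.181,  0.916,  0.015]), 'opening': np.float64(0.05)}
```

View pics/t7.png

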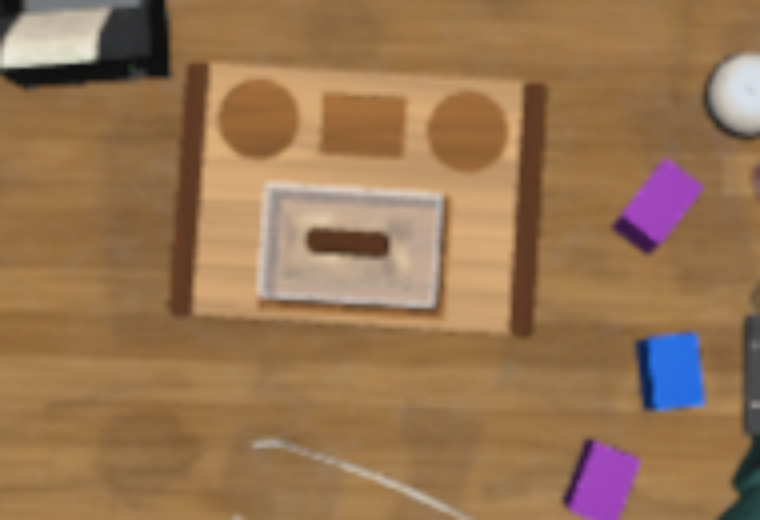

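View pics/w7.png

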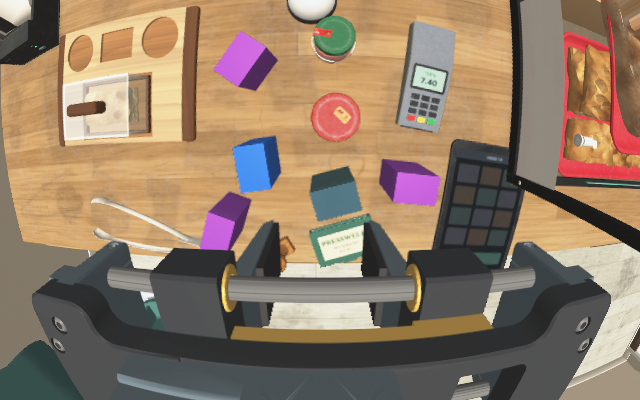

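View pics/s7.png

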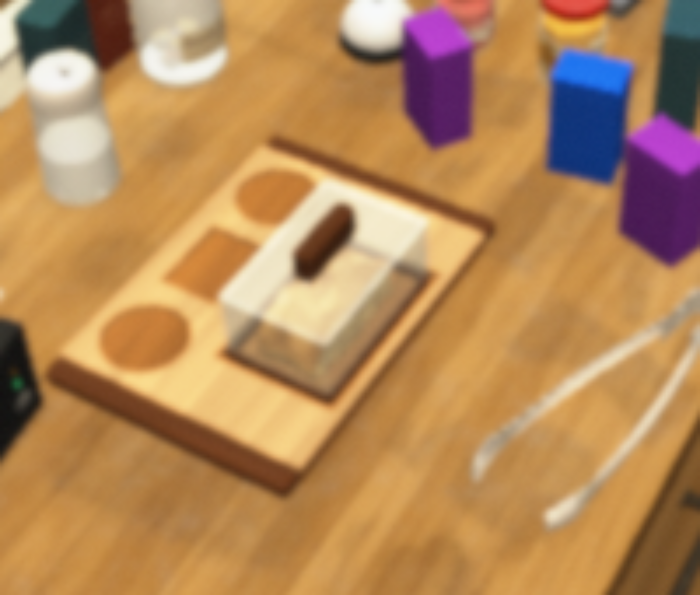

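```bash
python3 - <<'E'
from h import *
t=dict(np.load("t7.npz"));P=pts(t);z=P[...,2]
m=blob((z>.10),(175,210,260,315));v,u=np.nonzero(m);p=ray(t,np.c_[u,v],.117);print("grip",rect(p),np.nanmedian(z[m]))
m=blob((z>.07)&(z<.1),(170,215,260,315));v,u=np.nonzero(m);p=ray(t,np.c_[u,v],.085);print("roof",rect(p),np.nanmedian(z[m]),B(-.05,0))
f=dict(np.load("w7.npz"));I=f["img"];hsv=cv2.cvtColor(I,cv2.COLOR_RGB2HSV).astype(int);H,S,V=hsv[...,0],hsv[...,1],hsv[...,2]
def show(n,m,zz):
    v,u=np.nonzero(m);p=ray(f,np.c_[u,v],zz,True);(c,r)=cv2.minEnclosingCircle(np.float32(p[:,:2]*1000));print(n,m.sum(),"cent",np.round(p.mean(0)*1000,1),rect(p),"circ",c,r)
show("honey",cv2.morphologyEx(blob(((H<7)|(H>172))&(S>120)&(V>140),(90,145,305,365)).astype(np.uint8),cv2.MORPH_CLOSE,np.ones((15,15)))>0,.1)
show("jam",cv2.morphologyEx(blob((H>55)&(H<85)&(S>80),(10,65,305,365)).astype(np.uint8),cv2.MORPH_CLOSE,np.ones((17,17)))>0,.086)
print(hsv[180,335],hsv[205,337],hsv[37,340])
show("carton",blob((H>85)&(H<110)&(S>60)&(V>84),(160,225,300,365)),.11)
crop=cv2.resize(I[150:240,290:380,::-1],None,fx=6,fy=6,interpolation=cv2.INTER_CUBIC);cv2.imwrite("pics/c7.png",crop)
E
```

```text
grip (array([538.1,  39.2]), array([68.1, 20.4]), 87.4) 0.11576472388695813
roof (array([538.8,  40.2]), array([154.2,  99.2]), 87.7) 0.0846097579191557 [0.54003999 0.04379947 0.        ]
honey 1007 cent [ 501.1 -347.8  100. ] (array([ 500.7, -348.1]), array([45.4, 44.7]), 45.5) circ (500.7685546875, -347.4625244140625) 23.479490280151367
jam 1268 cent [ 612.2 -346.2   86. ] (array([ 612.7, -346.1]), array([53.9, 52.7]), 0.6) circ (612.2984619140625, -345.8522644042969) 28.193296432495117
[88 58 70] [ 97  91 131] [ 68 112 141]
carton 1347 cent [ 392.8 -348.7  110. ] (array([ 392.4, -349. ]), array([41.7, 60.4]), 15.3) circ (392.2953186035156, -348.19927978515625) 35.230323791503906
```

View pics/c7.png

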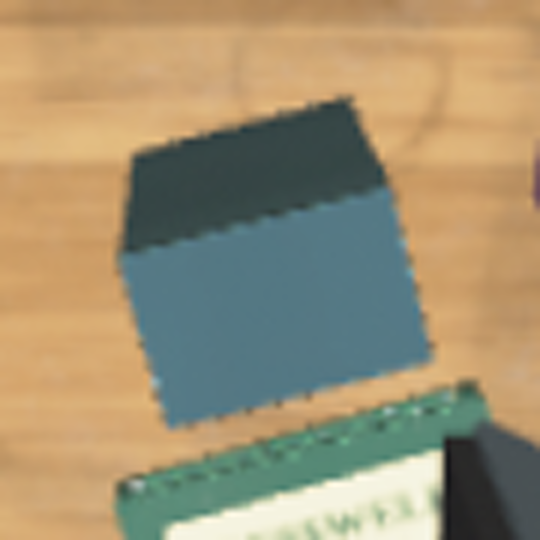

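```bash
cat > jar.py <<'E'
from h import *
from workcell import robot,viewer
T=lambda s:print(s,{k:np.round(robot.get_obs()[k],3) for k in("time","tcp_pos","contact_force","opening")})
def jar(c,a,gz,dst,force,name,open_=.091,rel=.085,hi=.21,pa=BY):
    robot.goto([*c,hi],yawrot(a));robot.set_gripper(open_);
    robot.movel([*c,gz],speed=.15);T("down")
    robot.set_gripper(0,grip_force=force);T("grip")
    robot.movel([*c,gz+.01],speed=.05);T("lift")
    robot.movel([*c,hi],speed=.25)
    p=B(*dst)
    robot.goto([p[0],p[1],hi],yawrot(pa));
    robot.movel([p[0],p[1],gz+.03],speed=.15);T("above")
    z=lower(robot,p,gz+.03,gz+.0125,step=.0025,fmax=6);T("set")
    robot.set_gripper(rel);T("rel")
    robot.movel([p[0],p[1],hi],speed=.25)
E
python3 - <<'E'
from jar import *
jar([.6123,-.346],-1.57,.032,(.066,.095),30,"jam")
t=viewer.grab_frame("top");cv2.imwrite("pics/t8.png",cv2.resize(t["img"][130:260,200:390,::-1],None,fx=4,fy=4))
T("end")
E
```

```text
down {'time': np.float64(28.092), 'tcp_pos': array([ 0.613, -0.346,  0.033]), 'contact_force': array([-0.019,  0.308, -0.415]), 'opening': np.float64(0.09)}
grip {'time': np.float64(28.692), 'tcp_pos': array([ 0.612, -0.346,  0.032]), 'contact_force': array([-0.61 , -1.776,  2.06 ]), 'opening': np.float64(0.059)}
lift {'time': np.float64(29.042), 'tcp_pos': array([ 0.612, -0.346,  0.042]), 'contact_force': array([ 0.403,  0.368, -4.164]), 'opening': np.float64(0.059)}
above {'time': np.float64(32.758), 'tcp_pos': array([0.66 , 0.134, 0.063]), 'contact_force': array([ 0.217, -0.051, -3.215]), 'opening': np.float64(0.059)}
contact at 0.0445 9.5
set {'time': np.float64(34.508), 'tcp_pos': array([0.66 , 0.134, 0.045]), 'contact_force': array([-1.964, -0.965,  6.242]), 'opening': np.float64(0.059)}
rel {'time': np.float64(35.092), 'tcp_pos': array([0.66 , 0.134, 0.044]), 'contact_force': array([0.09 , 0.124, 0.512]), 'opening': np.float64(0.085)}
end {'time': np.float64(35.95), 'tcp_pos': array([0.659, 0.134, 0.208]), 'contact_force': array([ 1.043,  0.037, -0.585]), 'opening': np.float64(0.085)}
```

View pics/t8.png

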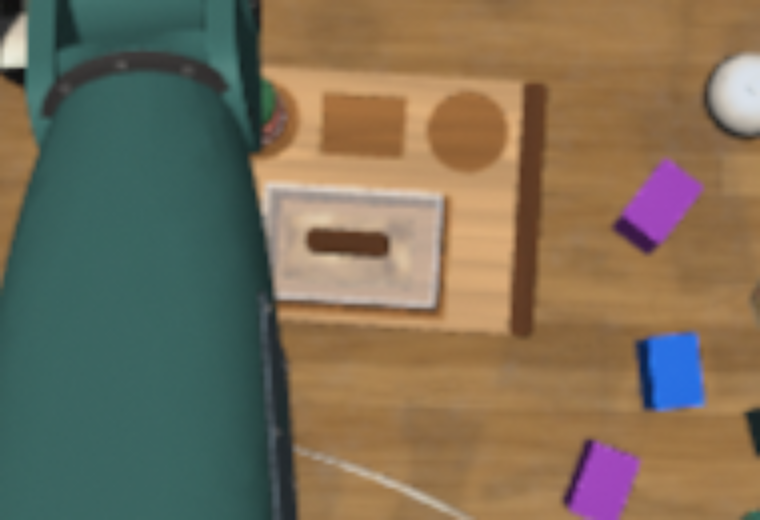

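```bash
python3 - <<'E'
from jar import *
jar([.5005,-.3478],-1.57,.033,(.066,-.095),35,"honey")
robot.goto([.44,-.2,.3],yawrot(.0))
t=viewer.grab_frame("top");cv2.imwrite("pics/t9.png",cv2.resize(t["img"][130:260,230:420,::-1],None,fx=4,fy=4))
T("end")
E
```

```text
down {'time': np.float64(39.45), 'tcp_pos': array([ 0.501, -0.348,  0.034]), 'contact_force': array([-0.215, -1.334, -0.3  ]), 'opening': np.float64(0.091)}
grip {'time': np.float64(39.983), 'tcp_pos': array([ 0.501, -0.348,  0.033]), 'contact_force': array([-1.226, -0.378,  3.652]), 'opening': np.float64(0.064)}
lift {'time': np.float64(40.333), 'tcp_pos': array([ 0.501, -0.348,  0.043]), 'contact_force': array([-0.25 ,  0.596, -4.21 ]), 'opening': np.float64(0.064)}
above {'time': np.float64(43.533), 'tcp_pos': array([ 0.653, -0.056,  0.064]), 'contact_force': array([-0.597,  0.242, -4.504]), 'opening': np.float64(0.063)}
contact at 0.0455 11.4
set {'time': np.float64(45.283), 'tcp_pos': array([ 0.653, -0.056,  0.046]), 'contact_force': array([-3.779, -0.295,  6.922]), 'opening': np.float64(0.064)}
rel {'time': np.float64(45.808), 'tcp_pos': array([ 0.652, -0.056,  0.045]), 'contact_force': array([ 0.468, -0.055, -0.386]), 'opening': np.float64(0.085)}
end {'time': np.float64(47.725), 'tcp_pos': array([ 0.441, -0.2  ,  0.299]), 'contact_force': array([-0.155, -0.588, -0.278]), 'opening': np.float64(0.085)}
```

View pics/t9.png

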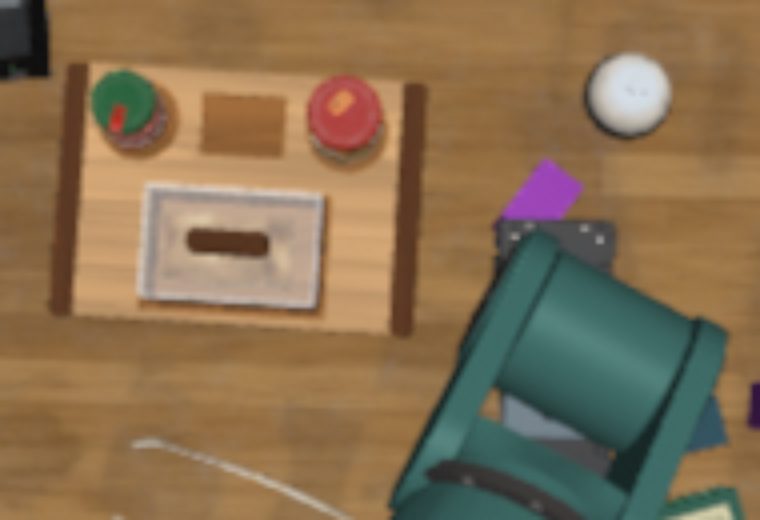

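```bash
python3 - <<'E'
from jar import *
jar([.3924,-.349],.267,.047,(.066,0),20,"carton",open_=.075,rel=.065,hi=.24)
robot.goto([.59,-.02,.40],yawrot(BY))
f=viewer.grab_frame("wrist");cv2.imwrite("pics/w10.png",f["img"][:,:,::-1]);np.savez("w10.npz",**f)
robot.goto([.44,-.3,.3],yawrot(.0))
for n in("top","scene"):
    t=viewer.grab_frame(n);np.savez(n+"10.npz",**t);cv2.imwrite(f"pics/{n}10.png",t["img"][:,:,::-1])
cv2.imwrite("pics/t10c.png",cv2.resize(np.load("top10.npz")["img"][130:260,230:420,::-1],None,fx=4,fy=4))
cv2.imwrite("pics/s10c.png",cv2.resize(np.load("scene10.npz")["img"][150:320,200:400,::-1],None,fx=3.5,fy=3.5))
T("end")
E
```

```text
down {'time': np.float64(50.25), 'tcp_pos': array([ 0.393, -0.349,  0.048]), 'contact_force': array([-0.038,  1.046, -0.939]), 'opening': np.float64(0.075)}
grip {'time': np.float64(50.85), 'tcp_pos': array([ 0.392, -0.349,  0.047]), 'contact_force': array([-0.6  , -0.421,  0.804]), 'opening': np.float64(0.042)}
lift {'time': np.float64(51.2), 'tcp_pos': array([ 0.393, -0.349,  0.057]), 'contact_force': array([-0.612, -0.723, -1.797]), 'opening': np.float64(0.042)}
above {'time': np.float64(55.033), 'tcp_pos': array([0.657, 0.039, 0.078]), 'contact_force': array([ 0.381,  0.246, -1.154]), 'opening': np.float64(0.042)}
set {'time': np.float64(56.783), 'tcp_pos': array([0.656, 0.039, 0.06 ]), 'contact_force': array([-0.373,  0.356,  2.972]), 'opening': np.float64(0.042)}
rel {'time': np.float64(57.333), 'tcp_pos': array([0.656, 0.039, 0.059]), 'contact_force': array([ 0.047, -0.228,  1.159]), 'opening': np.float64(0.065)}
end {'time': np.float64(60.375), 'tcp_pos': array([ 0.441, -0.299,  0.3  ]), 'contact_force': array([-0.192, -0.415, -0.203]), 'opening': np.float64(0.065)}
```

View pics/t10c.png

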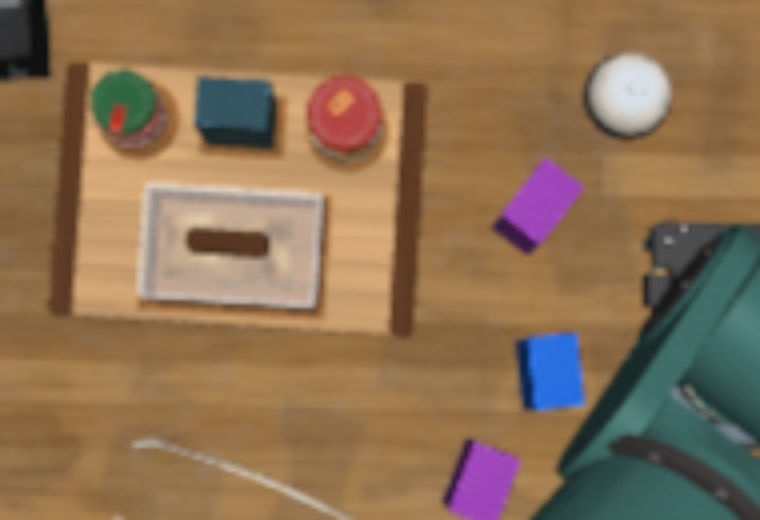

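View pics/w10.png

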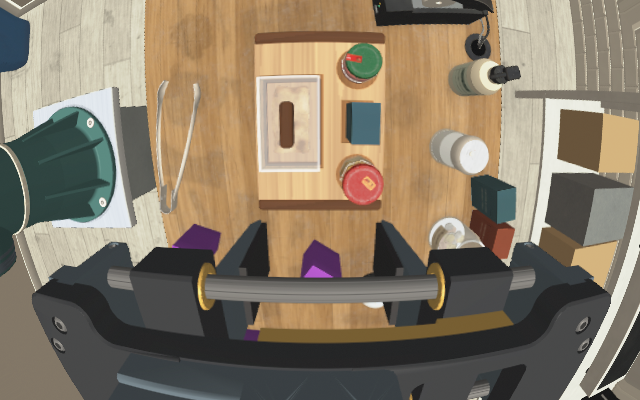

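View pics/s10c.png

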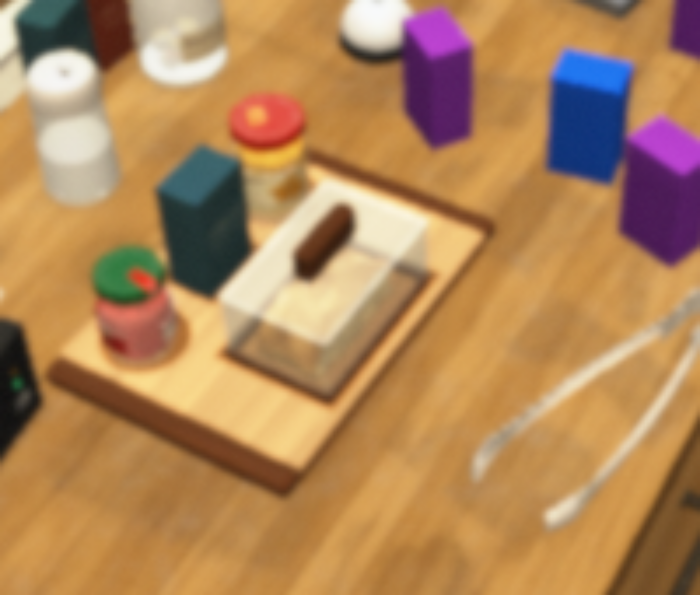

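```bash
python3 - <<'E'
from h import *
def inb(p): d=(np.asarray(p)/1000-B(0,0)[:2]);c,s=np.cos(BY),np.sin(BY);return np.round([1000*(c*d[0]+s*d[1]),1000*(-s*d[0]+c*d[1])],1)
for n,fish in(("top10",0),("scene10",0),("w10",1)):
    f=dict(np.load(n+".npz"));hsv=cv2.cvtColor(f["img"],cv2.COLOR_RGB2HSV).astype(int);H,S,V=hsv[...,0],hsv[...,1],hsv[...,2]
    Z=None if fish else pts(f)[...,2]
    for nm,b,zz,msk in (("jam",(.066,.095),.099,(H>55)&(H<85)&(S>80)),("honey",(.066,-.095),.113,((H<9)|(H>172))&(S>120)&(V>110)),("carton",(.066,0),.123,(H>85)&(H<112)&(S>50)),("grip",(-.05,0),.117,V<115)):
        u0,v0=np.int32(proj(f,[B(*b,zz)],fish)[0]);w=26 if nm!="grip" else 24
        m=blob(msk if fish else msk&(Z>zz-.012) if nm in("carton","grip") else msk,(v0-w,v0+w,u0-w,u0+w))
        m=cv2.morphologyEx(m.astype(np.uint8),cv2.MORPH_CLOSE,np.ones((9,9)))>0 if nm in("jam","honey") else m
        v,u=np.nonzero(m);p=ray(f,np.c_[u,v],zz,fish);r=rect(p)
        print(n,nm,m.sum(),"board xy",inb(r[0]),r[1:],None if Z is None else np.round(np.nanmedian(Z[m]),4))
t0=dict(np.load("top0.npz"));t1=dict(np.load("top10.npz"))
for nm,roi in(("bell",(140,170,370,405)),("term",(160,216,420,458))):
    print(nm,cv2.absdiff(t0["img"],t1["img"])[roi[0]:roi[1],roi[2]:roi[3]].mean())
E
```

```text
top10 jam 174 board xy [66.2 97.5] (array([48.7, 48. ]), 1.8) 0.0987
top10 honey 272 board xy [ 65.1 -93.5] (array([61.7, 57.7]), 1.2) 0.1114
top10 carton 229 board xy [64.3 -0.9] (array([40.8, 60.7]), 1.3) 0.1231
top10 grip 108 board xy [-50.9  -3.1] (array([65. , 18.2]), 87.4) 0.1167
scene10 jam 174 board xy [67.4 98.5] (array([49.1, 44.6]), 86.7) 0.0995
scene10 honey 261 board xy [ 65.  -92.2] (array([58.8, 64.2]), 31.1) 0.1123
scene10 carton 258 board xy [61.3  8. ] (array([69. , 45.9]), 88.2) 0.1227
scene10 grip 122 board xy [-55.4   6.5] (array([19.4, 70.7]), 0.8) 0.1153
w10 jam 962 board xy [65.7 95.6] (array([53.8, 52.2]), 76.9) None
w10 honey 1353 board xy [ 64.5 -93.2] (array([63.1, 63.8]), 43.9) None
w10 carton 1215 board xy [61.7  0.7] (array([58.4, 46.6]), 88.8) None
w10 grip 607 board xy [-49.3  -1.4] (array([64.7, 20.4]), 87.2) None
bell 2.6707936507936507
term 7.607926065162907
```

```bash
python3 - <<'E'
from h import *
from workcell import robot,viewer
robot.goto([.45,.2,.3],yawrot(0));robot.wait(.3)
t=viewer.grab_frame("top");I=t["img"]
t0=dict(np.load("top0.npz"))["img"]
for nm,roi in(("bell",(140,170,370,405)),("term",(160,216,420,458))):
    print(nm,cv2.absdiff(t0,I)[roi[0]:roi[1],roi[2]:roi[3]].mean())
cv2.imwrite("pics/t11.png",cv2.resize(I[130:260,300:480,::-1],None,fx=4,fy=4))
print(robot.get_obs()["time"])
E
```

```text
bell 3.1733333333333333
term 1.0029761904761905
62.5417
```

View pics/t11.png

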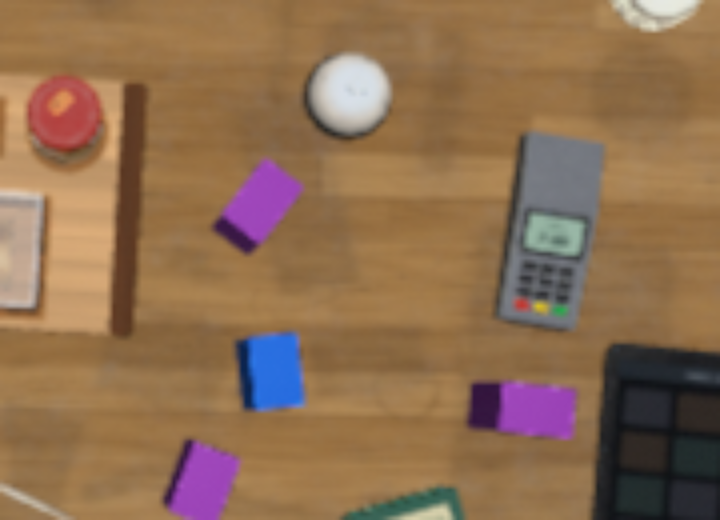

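Bell, terminal and look-alikes are all where they started, so I am handing in.

```bash
python3 - <<'E'
from workcell import ticket
print(ticket.finish_job())
E
```

```text
the job is handed in; nothing more can be done
None
```

The tasting board is laid out as asked and the job is handed in, after about 63 s on the robot's clock. The system gave no verdict.

- **Placing:** I set down the bread, then the cover, jam, honey and carton. Each was lowered until it touched or reached its recess-floor height, with at most about 24 N of contact force, then released.
- **Final positions:** Top and wrist cameras put the cover within about 3 mm of its target. Both jars came out within about 3 mm and the carton within about 5 mm, all inside the 10 mm limit. The top heights match every foot being down on its recess floor. The carton is about 4° out of square, also within its limit.
- **Bread:** I measured it at about 2–4 mm from the recess centre before covering it, and did not measure it again under the cover.
- **Left alone:** The bell, payment terminal and purple and blue look-alikes show no change in the last top picture.
- **Disagreements:** The top camera read the cover's y about 6 mm off the wrist camera at the far left, so I used the wrist camera there. The scene camera gave larger offsets for the carton (8 mm) and the cover (7–8 mm). I put those down to its slanted view taking in their sides.

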